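Lever open the stuck tip box and hang the spatula back on its hook

ROBOT

A 6-joint arm with a two-finger parallel gripper is mounted at the origin on the work surface. World frame = base frame: x ahead of the robot, y to its left, z up, the work surface at z = 0. Lengths are in m, angles in rad, forces in N, time in s.
With the tool pointing down it reaches from about 0.325 to 0.9 m from the base axis. Payload 3.5 kg.
Tool frame: the origin (TCP) lies on the mounting face of the last link; the fingertips stand manip.nose_length ahead of it and the grasp point (between the pads) lies 155 mm ahead of it (manip.nose_length is the distance from the TCP to the fingertips, in m); z points along the fingers, y is the line along which they close (so a half turn about z gives the same grasp; the last joint's range is limited). The gripper opens to 85 mm and grips with 20 to 120 N. Pads are 22 mm wide; open, the fingers measure 114 mm over their backs; the gripper's body (76 mm by 85 mm) begins 54 mm behind the grasp point. The pads swing forward as they close: fully open they stand 13 mm farther back than shut.
Start: joints at [1.197, 0.276, -0.026, 1.268, 0, 1.467], TCP at [0.167, 0.602, 0.405] pointing down, gripper open.
Joint ranges: [-3.12, 3.12], [-0.85, 1.88], [-1.08, 1.24], [-1.95, 2.15], [-1.57, 1.53], [-3.14, 3.14]. Speed limits (rad/s): [2.57, 2.57, 3.14, 3.14, 3.14, 3.14].

INTERFACE

Orientations are given as a unit quaternion [x, y, z, w].
In Python, from cell import manip gives the robot as it stands.
- The arm moves only by the tool arm_command, never from a script. Its argument "motion" is a list of rows, each a list of 5 numbers: the shift along the tool's x, y, z in mm, then the turn about the tool's z in degrees, then the closure, from 0 (fully open) to 1 (shut). A call has 1 to 20 rows; each row is the pose to reach, as a shift and turn from the pose commanded when the call began, along the tool's axes at that moment; what a row does not reach only later rows make up. A row lasts 1/8 s, in which the tool goes at most 62.5 mm and 10.7 degrees, less where a joint would pass 70% of its speed; a pose out of reach is approached as far as the arm can. A call with a gripper value outside its range is refused whole. The fingers move at their own pace and stop on an object; "force" is the grip in N (left out, the last holds). Time passes only in rows, so rows that repeat a pose let the fingers close. It gives the time, the measured TCP pose, the force, the opening and the grip force at its end, in the units of the state.
- manip.get_obs(): the state, without advancing time (a new reading comes with each control period).
- manip.grab_frame(name): name is "scene" or "top"; returns the picture (384x512x3 uint8, red, green, blue); there is no depth.
- manip.get_calibration(name): a dict with "K" (3x3 intrinsics, pixels), "position" and "orientation" of the camera in the world. Camera axes: x right, y down, z forward; pixel columns grow to the right and rows downward; lengths in m; the calibration is good to about 2 mm. A picture is of the moment at which its call begins. get_calibration takes no time and is no camera call.
- manip.hand_in(): hands the job in; it is judged then, once.
Trained networks look in the newest picture that a camera, given by its name, has taken for a name from the list of things; names that differ only in an ending like _2 or _b are one class to them, and where a whole thing is asked for, a point or a joint stands for the part that bears it (a point fixed in the world has none). Each returns a list of dicts, best first, with "score" (0 to 1); they miss things now and then, are a little off and sometimes report something else, mostly with a low value. They report only what shows in the picture. A call takes as long as a camera call. They do not tell look-alikes from the thing itself.
- manip.look_for(camera, name): "location" ([column, row] in pixels, amid what is visible of it).
- manip.masks_of(camera, name): "mask" (384x512 bool, what is visible of it) and "location" ([column, row] in pixels, amid what is visible of it).
- manip.tip_of(camera, name): "location" ([column, row] in pixels: a listed point, or the origin of a listed thing).
The state is a dict: "time_s": time; "joint_positions": joint angles; "dq": joint speeds; "tau": joint torques, N m; "tool_pos": TCP position; "ee_rot": TCP orientation; "contact_force": force on the tool from outside, world axes, zero at the start; "moment": the same for the moment, N m; "finger_gap": finger opening in m; "gripper_force": force on a finger pad.
Only numpy, scipy, OpenCV 4.12 (cv2) and the standard library are available. Lean on these libraries where they do the work, as an engineer would, in place of code of your own. Each camera call takes 0.05 s, during which the arm holds its last target. There are 200 camera calls.

TASK

The lid of the pipette tip box has stuck in the autoclave: slip the spatula's blade into the slot under the middle of the lid's front edge, lever the lid up with it and swing it right back past upright so that it stays open. The tips are sterile, so neither blade nor gripper may touch them, and keep the gripper off the box altogether. Then hang the spatula by its ring on the hook of the retort stand, let its swinging die down, and leave everything else on the bench where it is.

Things in the scene. Friction and masses are not known exactly. Their poses are not given: they have to be found in the camera images.
- spatula: Bench spatula, 186 mm long, about 85 g, lying flat. Origin: under the middle of its black handle; x runs to the blade tip, y across, z up as it lies. Handle x -40 to 40, 16 wide, 16 high. Rigid flat steel blade x 40 to 115, 18 wide, 2.5 thick, round-ended, at mid-height of the handle (z 8). Wire ring at the other end, in the plane of the blade. Centre of mass about x 17.
- blade_tip (a point): Middle of the blade's end: x 115, y 0, z 8 mm in the spatula's frame.
- ring (a point): Centre of the spatula's ring: x -56, y 0, z 8 mm in the spatula's frame. Wire 4.4 mm thick, clear hole 25 mm across; the ring's axis is the spatula's z.
- tip_box: White tip box with pale grey lid, clipped on a fixed metal docking block 100 x 138 x 26 mm. Origin: on the bench under its middle; x from front (slot side, towards the robot) to back (hinge side), z up. Base 84 (x) by 122 (y), front face at x -42, walls 2.5 thick, rim at z 99.5; the shut lid spans z 100 to 128. Hinge line along y at x 43, z 100.
- slot (a point): Centre of the slot in the front face (x -42, y 0, z 96.5 in the box's frame). A notch in the 2.5 mm front wall, 44 wide (y), 7 high: sill at z 93, its top is the shut lid's lower edge. A rigid ledge level with the sill, 44 wide and 4 thick, juts out to x -54: a rest for the blade to pivot on. Behind the slot is empty space over the tips.
- lid (a joint): Angle of the lid about the hinge, rad: 0 shut, 1.57 upright, 1.9 the stop, leaning back. A cap 28 mm deep, hollow underneath, with 3 mm walls and a 2.5 mm top; front wall 83 to 86 mm from the hinge line. Stiff hinge (about 0.2 N m, 2.5 N at the front edge): it stays at whatever angle it is left.
- tip_rack: The rack of sterile tips in the box; same origin and axes as tip_box. It fills the inside; the tops of the tips are at z 82, 11 mm under the sill of the slot.
- hook_stand: Retort stand, fixed: grey base plate x -55 to 75, y -50 to 50, 12 mm thick, 10 mm steel rod at x 55, 372 mm high, with a boss head (30 x 22 x 32 mm) at z 280 carrying one hook of 7 mm round bar that points along -x. Origin: on the bench, y 0 the mid-line, z up. Hook centre line (x, z): 40, 280; -10, 257.5; -20, 256; -28, 260; then 46 degrees upward to its tip at -50, 283; all at y 0.
- hook_seat (a point): The lowest part of the hook, on top of its bar, where a ring comes to rest: x -18, y 0, z 260 mm in the stand's frame.
- hook_tip (a point): Middle of the hook's upturned tip: x -50, y 0, z 283 mm in the stand's frame.
- bottle: Bystander: reagent bottle with a blue cap, 70 mm across, 150 high, origin under its middle. Leave it.
- beaker: Bystander: white plastic beaker, 96 mm across, 120 high, origin under its middle. Leave it.
- tube_rack: Bystander: green rack 70 x 160 mm with tubes, 104 high, origin under its middle. Leave it.
- timer: Bystander: flat white timer 50 x 50 x 16 mm, origin under its middle. Leave it.
- cryo_box: Bystander: cardboard box 130 x 130 x 50 mm, origin under its middle. Leave it.
- refill_rack: Bystander: blue tip refill rack 78 x 118 x 40 mm, origin under its middle. Leave it.
Things that resemble listed ones, but are neither listed nor needed, are in the scene too. Leave any pink or purple look-alike of the tip_box alone.

How it is judged:
On the way, in this order (a step that is already met when the one before it is completed fails the run):
1. the spatula has levered the lid up (more than 0.12 rad, blade in contact) (value of joint lid above 0.12 rad and contact force between spatula and tip_box above 0.3 N), for 0.05 s.
2. the lid is open past upright (more than 1.6 rad) (value of joint lid above 1.6 rad), for 0.2 s.
At the end, for the whole second after the job is handed in: The lid stands open past upright (over 1.6 rad) and the spatula hangs by its ring on the hook: ring centre within 30 mm of the hook's seat, blade pointing down within 0.34 rad of straight, carried by the stand and no longer swinging much (under 0.1 m/s) (value of joint lid above 1.6 rad and distance between ring and hook_seat below 0.03 m and angle between spatula's own x axis and vertical above 2.8 rad and contact force between spatula and hook_stand above 0.3 N and linear speed of spatula below 0.1 m/s); the robot touches nothing.
It fails at once if the spatula touches the sterile tips (over 0.5 N) (contact force between spatula and tip_rack above 0.5 N).
It fails at once if the gripper or arm touches the tip box, its lid or its tips (over 1 N) (contact force between any of the fingers, the arm and tip_box above 1 N).
It fails at once if a bystander is moved by more than 30 mm (distance of any of bottle, beaker, tube_rack, timer, cryo_box, refill_rack from where it was at the start of the episode above 0.03 m).
It also fails if it takes over 72 s, if anything falls off the work surface, if the arm or the gripper's body presses on something with over 40 N, if the wrist force passes 120 N, or if a joint passes its speed limit or range.

## Working session

There is one attempt and no reset: what is moved stays moved. The work goes in short steps, Python scripts to look and compute and a tool call to move; the robot and the scene stay as the last step left them, time stands still between calls to the robot, and variables do not carry over. Pictures are saved under pics/ and viewed, at most 14 in all, crops included, and the job is handed in when it is done.

Besides the shell and the picture viewer there is one more tool, called after "Call:" as a command line: name --pt "numbers of a row" for each row, then --argument value for the rest. arm_command: Moves the arm, as the interface text tells. Its arguments: {"type":"object","properties":{"motion":{"type":"array"},"force":{"type":"number"}},"required":["motion"]}

```bash
ls; mkdir -p pics; cat > h.py <<'E'
import numpy as np,cv2
from scipy.spatial.transform import Rotation as R
from cell import manip
def cal(c):
    d=manip.get_calibration(c); return np.array(d["K"]),np.array(d["position"]),R.from_quat(d["orientation"]).as_matrix()
def onz(c,px,z):
    K,p,M=cal(c); r=M@np.linalg.inv(K)@np.array([px[0],px[1],1.]); return p+r*(z-p[2])/r[2]
def proj(c,P):
    K,p,M=cal(c); q=(np.atleast_2d(P)-p)@M@K.T; return q[:,:2]/q[:,2:]
def snap(c,n):
    im=manip.grab_frame(c); cv2.imwrite(f"pics/{n}.png",im[:,:,::-1]); return im
E
python3 - <<'E'
from h import *
a=snap("scene","s0");b=snap("top","t0")
cv2.imwrite("pics/both.png",cv2.resize(np.vstack([a,b])[:,:,::-1],(800,1200))[:600])
for c in("scene","top"):
    print(c,cal(c)[0].tolist(),cal(c)[1],cal(c)[2].tolist())
    for n in "spatula blade_tip ring tip_box slot hook_stand hook_seat hook_tip bottle beaker tube_rack timer cryo_box refill_rack".split():
        print(n,[(np.round(d["location"]).tolist(),round(d["score"],2),onz(c,d["location"],.0).round(3)[:2].tolist()) for d in manip.tip_of(c,n)])
print(manip.get_obs(),manip.nose_length)
E
```

```text
pics
scene [[386.16732479948007, 0.0, 260.4118494823938], [0.0, 386.16732479948007, 190.53868962413262], [0.0, 0.0, 1.0]] [ 1.26996869 -0.43041865  0.86281513] [[0.5188851127659895, 0.5180193542660608, -0.6800104325343839], [0.8546751209347033, -0.3301830884877375, 0.4006364508278664], [-0.01699050926478729, -0.7890722886291677, -0.6140653433572448]]
spatula [([230.0, 234.0], 0.67, [0.453, -0.066]), ([198.0, 219.0], 0.52, [0.333, -0.124])]
blade_tip [([315.0, 211.0], 0.73, [0.51, 0.231]), ([268.0, 223.0], 0.55, [0.477, 0.062])]
ring [([213.0, 234.0], 0.74, [0.423, -0.112])]
tip_box [([321.0, 240.0], 0.97, [0.632, 0.161]), ([275.0, 170.0], 0.87, [0.236, 0.247]), ([168.0, 237.0], 0.67, [0.364, -0.239])]
slot [([272.0, 141.0], 0.8, [0.045, 0.357]), ([157.0, 200.0], 0.61, [0.164, -0.206])]
hook_stand [([210.0, 290.0], 0.81, [0.619, -0.214]), ([132.0, 274.0], 0.21, [0.449, -0.381])]
hook_seat [([200.0, 219.0], 0.79, [0.339, -0.117]), ([308.0, 291.0], 0.63, [0.765, 0.011])]
hook_tip [([189.0, 205.0], 0.63, [0.251, -0.121])]
bottle [([307.0, 293.0], 0.89, [0.768, 0.006])]
beaker [([132.0, 2
[... 1713 characters left out ...]
ons': array([ 1.19658609e+00,  2.76390541e-01, -2.64055679e-02,  1.26802160e+00,
        1.11489245e-05,  1.46740305e+00]), 'dq': array([ 6.14777733e-04, -8.64146280e-05, -6.68634598e-04,  4.07879044e-04,
       -1.39638210e-03,  4.70152884e-04]), 'tau': array([-1.47215098e-03, -4.45473754e+01,  2.95557797e+01,  8.50783690e-04,
       -2.43202066e-04, -1.67612617e-07]), 'tool_pos': array([0.16719975, 0.60220975, 0.40471654]), 'ee_rot': array([ 1.34995064e-01,  9.90846271e-01, -9.07117122e-06, -7.94562416e-06]), 'contact_force': array([0.62439486, 0.49403762, 0.13024048]), 'moment': array([-0.0036543 , -0.03586632,  0.01207026]), 'gripper_force': 0.0, 'finger_gap': 0.08541984613159355} 0.1734
```

```bash
python3 - <<'E'
import cv2
for n in "st": cv2.imwrite(f"pics/{n}0b.png",cv2.resize(cv2.imread(f"pics/{n}0.png"),(800,600),interpolation=cv2.INTER_CUBIC))
E
```

```text
(no output)
```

View pics/s0b.png

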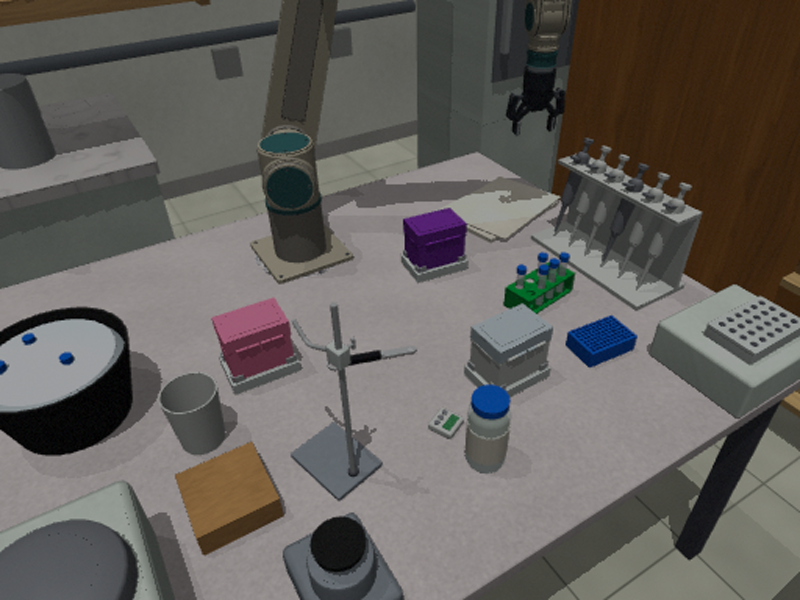

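View pics/t0b.png

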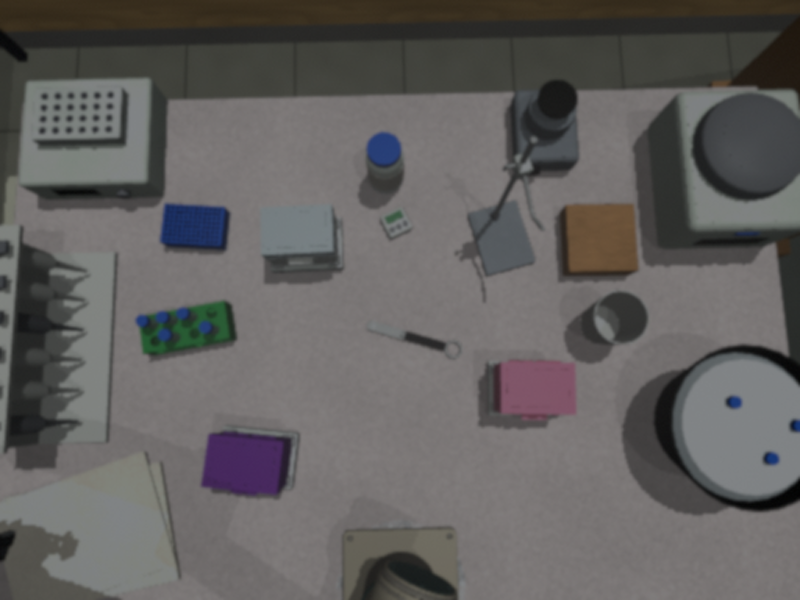

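Scene picture (in 800x600 pixels): the white/grey box is at (510,345), with a pink look-alike at (255,340) and a purple one at (435,240). The stand is at (340,400) with its hook tip at (300,325), and the spatula lies behind it with its handle at (370,355). Top picture: white box (300,237), pink (537,390), purple (245,462), and spatula from ring (453,349) to tip (370,327).

Candidates for tip_box: white (300,237), pink (537,390), purple (245,462). I choose white, by the description. There is only one spatula and one stand. Next I refine the positions.

```bash
cat > loc.py <<'E'
from h import *
def rect(c,name,near):
    m=min(manip.masks_of(c,name),key=lambda d:np.hypot(*(np.array(d["location"])-near)))
    return m["mask"]
E
python3 - <<'E'
from loc import *
manip.grab_frame("top");manip.grab_frame("scene")
im=cv2.imread("pics/t0.png")
for c,z in(("top",(272,216)),("scene",(240,228))):
    m=rect(c,"spatula",z); ys,xs=np.nonzero(m)
    P=np.array([onz(c,(x,y),.008)[:2] for x,y in zip(xs,ys)])
    mu=P.mean(0);u=np.linalg.svd(P-mu,full_matrices=False)[2][0];u*=np.sign(u[1]);t=(P-mu)@u
    print(c,"spat",len(xs),mu.round(4),np.degrees(np.arctan2(u[1],u[0])).round(1),"ends",(mu+u*t.min()).round(4),(mu+u*t.max()).round(4),np.ptp(t))
def cands(c,n,z):
    return [(onz(c,d["location"],z).round(4)[:2].tolist(),round(d["score"],2)) for d in manip.tip_of(c,n)]
for c in("top","scene"):
    for n,z in(("blade_tip",.008),("ring",.008),("spatula",0),("slot",.0965),("tip_box",0),("hook_seat",.26),("hook_tip",.283),("hook_stand",0)): print(c,n,cands(c,n,z))
for c,z in(("top",(197,155)),("scene",(321,240))):
    m=rect(c,"tip_box",z).astype(np.uint8); 
    print(c,"box mask",cv2.boundingRect(m))
a=im[125:185,150:230];b=im[190:240,220:300];s=cv2.imread("pics/s0.png")[185:265,285:365]
o=[cv2.resize(q,(400,q.shape[0]*5),interpolation=cv2.INTER_CUBIC) for q in(a,b)]
s=cv2.resize(s,(400,400),interpolation=cv2.INTER_CUBIC)
cv2.imwrite("pics/c1.png",np.hstack([np.vstack(o),np.vstack([s,np.zeros((150,400,3),np.uint8)])]))
E
```

```text
top spat 365 [ 0.4538 -0.0228] 72.5 ends [ 0.4293 -0.1005] [0.4775 0.0525] 0.16040444176881385
scene spat 217 [ 0.4555 -0.0184] 72.3 ends [ 0.4374 -0.0752] [0.4776 0.0509] 0.13236649305193204
top blade_tip [([0.4857, 0.0476], 0.77)]
top ring [([0.4197, -0.1031], 0.69), ([0.4675, -0.382], 0.31)]
top spatula [([0.4438, -0.0638], 0.56)]
top slot [([0.3069, -0.2342], 0.85), ([0.5953, 0.1762], 0.69), ([0.2002, 0.2596], 0.57)]
top tip_box [([0.2384, 0.2627], 0.92), ([0.6338, 0.1705], 0.6), ([0.3547, -0.244], 0.55), ([0.6747, -0.2988], 0.41)]
top hook_seat [([0.6174, -0.2096], 0.87)]
top hook_tip [([0.5919, -0.2192], 0.57), ([0.555, 0.1352], 0.55)]
top hook_stand [([0.6309, -0.2136], 0.71)]
scene blade_tip [([0.4852, 0.0606], 0.64)]
scene ring [([0.4266, -0.1122], 0.58)]
scene spatula [([0.4484, -0.058], 0.66), ([0.6274, -0.2265], 0.2)]
scene slot [([0.17, 0.2721], 0.72), ([0.5961, 0.162], 0.7), ([0.2915, -0.2311], 0.55), ([0.6979, -0.2404], 0.26)]
scene tip_box [([0.2558, 0.2541], 0.91), ([0.6354, 0.1665], 0.76), ([0.3627, -0.2429], 0.72)]
scene hook_seat [([0.6123, -0.2136], 0.87), ([0.7265, 0.1381], 0.66)]
scene hook_tip [([0.5807, -0.2247], 0.57)]
scene hook_stand [([0.6228, -0.2126], 0.83)]
top box mask (165, 131, 55, 45)
scene box mask (297, 195, 57, 59)
```

View pics/c1.png

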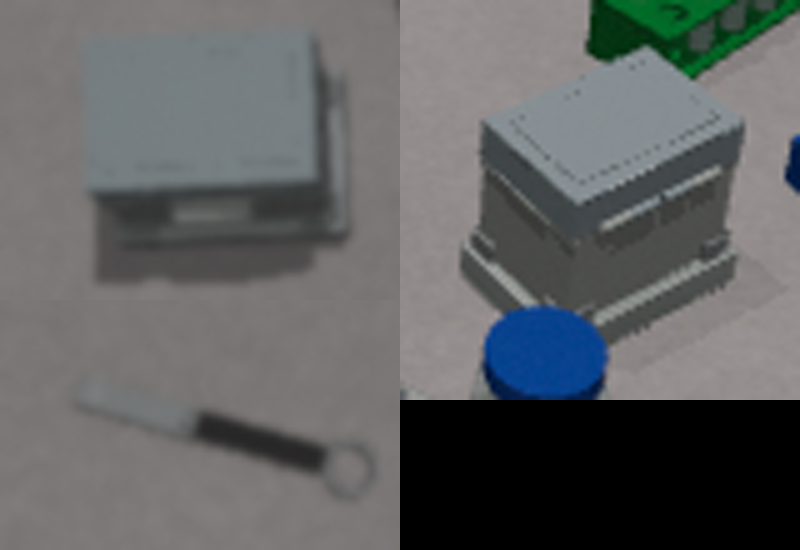

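The crop shows the chosen white box with its ledge at crop (211,210) under the front edge. The spatula runs from blade tip (78,393) through the handle, (196,425) to (325,460), to the ring centre (348,470).

```bash
python3 - <<'E'
from h import *
C=lambda x,y:(150+x/5-.4,125+y/5-.4); S=lambda x,y:(220+x/5-.4,190+(y-300)/5-.4)
q=[onz("top",C(*p),.128)[:2] for p in((85,38),(312,30),(318,182),(92,192))]
print("lid",np.round(q,4).tolist(),"c",np.mean(q,0).round(4))
e=np.array(q[0])-q[1]+q[3]-q[2];print("yaw",np.degrees(np.arctan2(-e[0],e[1])))
print("ledge front", [onz("top",C(*p),.093).round(4)[:2].tolist() for p in((172,222),(250,219),(172,203),(250,199))])
for n,p in(("tip",(78,393)),("h1",(196,425)),("h2",(325,460)),("ring",(348,470))): print(n,onz("top",S(*p),.010).round(4))
s=np.array([0.6148,-.2116]);t=np.array([.5863,-.222]);d=s-t;print("hook yaw",np.degrees(np.arctan2(d[1],d[0])))
E
```

```text
lid [[0.6764, 0.2315], [0.678, 0.1065], [0.5922, 0.1037], [0.5895, 0.2266]] c [0.634  0.1671]
yaw 1.0127672261938991
ledge front [[0.5794, 0.1897], [0.5802, 0.1459], [0.5903, 0.1898], [0.5916, 0.1459]]
tip [0.4748 0.0524 0.01  ]
h1 [ 0.4541 -0.0174  0.01  ]
h2 [ 0.4316 -0.0933  0.01  ]
ring [ 0.4254 -0.1067  0.01  ]
hook yaw 20.0476469389987
```

Call:
arm_command --pt "-441 -546 0 -88 0" --pt "-441 -546 0 -88 0" --pt "-441 -546 0 -88 0" --pt "-441 -546 0 -88 0" --pt "-441 -546 0 -88 0" --pt "-441 -546 0 -88 0" --pt "-441 -546 0 -88 0" --pt "-441 -546 0 -88 0" --pt "-441 -546 0 -88 0" --pt "-441 -546 0 -88 0" --pt "-441 -546 0 -88 0" --pt "-441 -546 0 -88 0" --pt "-441 -546 60 -88 0" --pt "-441 -546 120 -88 0" --pt "-441 -546 160 -88 0" --pt "-441 -546 160 -88 0" --pt "-441 -546 160 -88 0" --force 20

```text
time_s: 4.72
tool_pos: [0.447, -0.042, 0.2462]
ee_rot: [-0.591, 0.806, -0.001, 0.001]
contact_force: [0.4, -1.2, 1.3]
finger_gap: 0.0856
gripper_force: 0.0
```

Call:
arm_command --pt "0 0 50 0 0" --pt "0 0 71 0 0" --pt "0 0 71 0 0" --pt "0 0 71 0 1" --pt "0 0 71 0 1" --pt "0 0 71 0 1" --pt "0 0 71 0 1" --pt "0 0 71 0 1" --pt "0 0 71 0 1" --pt "0 0 71 0 1" --force 110

```text
time_s: 5.98
tool_pos: [0.4466, -0.042, 0.1747]
ee_rot: [-0.591, 0.806, -0.0, 0.0]
contact_force: [-0.9, 0.5, 6.8]
finger_gap: 0.0129
gripper_force: 108.2
```

Call:
arm_command --pt "0 0 -40 0 1" --pt "0 0 -90 0 1" --pt "0 0 -130 0 1" --pt "0 0 -130 0 1" --pt "0 0 -130 0 1"

```text
time_s: 6.6
tool_pos: [0.4455, -0.0417, 0.303]
ee_rot: [-0.591, 0.807, 0.0, -0.0]
contact_force: [-0.8, 0.3, -1.8]
finger_gap: 0.0132
gripper_force: 108.0
```

```bash
python3 - <<'E'
from h import *
a=snap("scene","s1");b=snap("top","t1")
A=a[120:270,170:370];B=b[150:250,200:320]
f=lambda q:cv2.resize(q[:,:,::-1],(400,int(q.shape[0]*400/q.shape[1])),interpolation=cv2.INTER_CUBIC)
A,B=f(A),f(B);H=max(len(A),len(B));P=lambda q:np.vstack([q,np.zeros((H-len(q),400,3),np.uint8)])
cv2.imwrite("pics/c2.png",np.hstack([P(A),P(B)]))
for c in("scene","top"):
  for n in("blade_tip","ring"):print(c,n,[(np.round(d["location"],1).tolist(),round(d["score"],2),onz(c,d["location"],.1387).round(4).tolist()) for d in manip.tip_of(c,n)])
o=manip.get_obs();T=np.array(o["tool_pos"]);M=R.from_quat(o["ee_rot"]).as_matrix();print(T,o["finger_gap"],o["contact_force"])
for x in(115,-56):
  print(x,[(T+M@[-(x-14)/1e3,0,.1667]).round(4)], [proj(c,T+M@[-(x-14)/1e3,0,.1667]).round(1) for c in("scene","top")])
E
```

```text
scene blade_tip [([268.1, 190.6], 0.7, [0.481, 0.0616, 0.1387]), ([149.7, 320.2], 0.16, [0.7275, -0.3934, 0.1387])]
scene ring [([208.8, 202.6], 0.68, [0.4358, -0.1163, 0.1387])]
top blade_tip [([234.6, 200.5], 0.48, [0.4812, 0.0464, 0.1387]), ([127.1, 144.8], 0.36, [0.6401, 0.3356, 0.1387])]
top ring [([193.2, 162.0], 0.52, [0.5882, 0.1563, 0.1387]), ([128.1, 146.7], 0.25, [0.6347, 0.3328, 0.1387])]
[ 0.44553789 -0.04172884  0.30249655] 0.013042362302939687 [-0.13119847 -0.19497713 -0.60971009]
115 [array([0.4755, 0.0547, 0.1358])] [array([[265.2, 191.2]]), array([[231.6, 202.8]])]
-56 [array([ 0.4241, -0.1084,  0.1358])] [array([[209.6, 200.3]]), array([[293.6, 220.8]])]
```

View pics/c2.png

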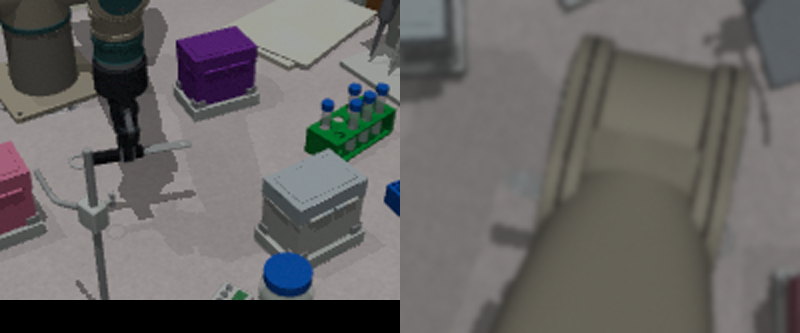

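The spatula is held level, with its tip near the predicted pixel (265,192) and its ring at (208,201). Now I turn the blade toward the box and stop short of the slot.

Call:
arm_command --pt "-40 9 0 11 1" --pt "-80 18 0 22 1" --pt "-120 27 0 33 1" --pt "-160 36 0 44 1" --pt "-200 45 0 55 1" --pt "-200 45 0 66 1" --pt "-200 45 0 71 1" --pt "-200 45 20 71 1" --pt "-200 45 39 71 1" --pt "-200 45 39 71 1" --pt "-200 45 39 71 1"

```text
time_s: 8.28
tool_pos: [0.4635, 0.1625, 0.2649]
ee_rot: [-0.013, 1.0, 0.0, 0.0]
contact_force: [-1.0, -0.3, -0.5]
finger_gap: 0.0127
gripper_force: 108.0
```

```bash
python3 - <<'E'
from h import *
a=snap("scene","s2");b=snap("top","t2")
A=a[170:270,270:370];B=b[130:205,165:240]
f=lambda q:cv2.resize(q[:,:,::-1],(400,400),interpolation=cv2.INTER_CUBIC)
cv2.imwrite("pics/c3.png",np.hstack([f(A),f(B)]))
o=manip.get_obs();T=np.array(o["tool_pos"]);M=R.from_quat(o["ee_rot"]).as_matrix();print(T,M[:,0],o["joint_positions"].round(2))
t=T+M@[-.101,0,.1667]
print(t,[proj(c,t).round(1) for c in("scene","top")])
for c in("scene","top"):
  for n in("blade_tip","slot"):print(c,n,[(np.round(d["location"],1).tolist(),round(d["score"],2),onz(c,d["location"],.0965).round(4).tolist()) for d in manip.tip_of(c,n)])
E
```

```text
[0.46387829 0.16251071 0.2655219 ] [-0.99966363 -0.02589195 -0.00149336] [ 0.21  0.16 -0.49  0.92 -0.    0.18]
[0.56509203 0.16517646 0.09897292] [array([[311.3, 203.9]]), array([[192.4, 173.4]])]
scene blade_tip [([313.6, 203.9], 0.53, [0.5669, 0.1731, 0.0965])]
scene slot [([317.3, 213.7], 0.76, [0.6091, 0.1545, 0.0965]), ([158.0, 200.1], 0.61, [0.2896, -0.2285, 0.0965]), ([273.1, 139.9], 0.56, [0.1742, 0.2772, 0.0965])]
top blade_tip [([189.9, 173.6], 0.68, [0.5652, 0.1725, 0.0965])]
top slot [([342.2, 263.4], 0.82, [0.3092, -0.2386, 0.0965]), ([192.9, 160.8], 0.66, [0.6016, 0.1642, 0.0965]), ([192.5, 173.8], 0.46, [0.5645, 0.1652, 0.0965])]
```

View pics/c3.png

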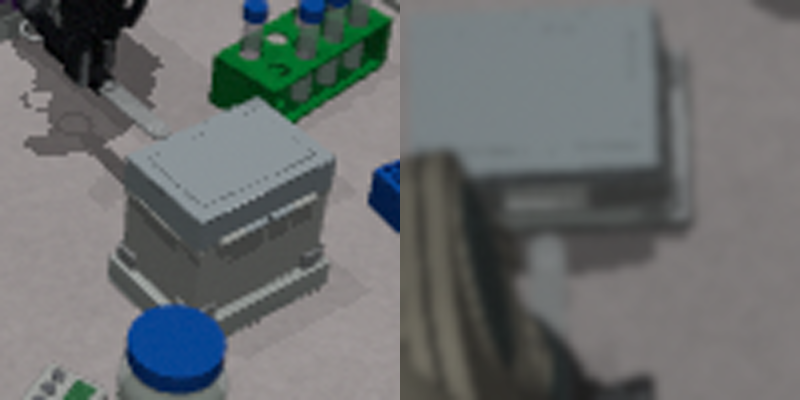

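The blade is level and in line with the ledge: tip at (192,174) in the top view, ledge middle straight above it. I lower it 2 mm and go in.

Call:
arm_command --pt "0 0 2.3 0 1" --pt "-8 0 2.3 0 1" --pt "-16 0 2.3 0 1" --pt "-22 0 2.3 0 1" --pt "-28 0 2.3 0 1" --pt "-32 0 2.3 0 1" --pt "-32 0 2.3 0 1" --force 120

```text
time_s: 9.45
tool_pos: [0.4956, 0.1632, 0.2624]
ee_rot: [-0.013, 1.0, 0.0, 0.0]
contact_force: [0.5, -0.2, -0.6]
finger_gap: 0.0128
gripper_force: 121.0
```

```bash
python3 -c "
from h import *
o=manip.get_obs();print(o['tool_pos'],o['contact_force'],o['moment'])"
```

```text
[0.49564895 0.16323588 0.26241239] [ 0.49214463 -0.22439057 -0.60567639] [-0.00602024  0.05937107 -0.02272253]
```

Call:
arm_command --pt "-4 0 0 0 1" --pt "-8 0 0 0 1" --pt "-12 0 0 0 1" --pt "-15 0 0 0 1" --pt "-15 0 0 0 1"

```text
time_s: 10.07
tool_pos: [0.5106, 0.1637, 0.2624]
ee_rot: [-0.013, 1.0, 0.0, 0.0]
contact_force: [-0.5, -0.0, -1.0]
finger_gap: 0.0126
gripper_force: 121.0
```

Call:
arm_command --pt "0 0 -3 0 1" --pt "0 0 -6 0 1" --pt "0 0 -9 0 1" --pt "0 0 -12 0 1" --pt "0 0 -15 0 1" --pt "-0.5 0 -18 0 1" --pt "-0.5 0 -18 0 1"

```text
time_s: 10.95
tool_pos: [0.5111, 0.1636, 0.2808]
ee_rot: [-0.013, 1.0, -0.0, 0.0]
contact_force: [0.8, -0.2, -2.6]
finger_gap: 0.0128
gripper_force: 120.9
```

```bash
python3 - <<'E'
from h import *
a=snap("scene","s3")
cv2.imwrite("pics/c4.png",cv2.resize(a[150:270,250:370,::-1],(600,600),interpolation=cv2.INTER_CUBIC))
o=manip.get_obs();print(o['tool_pos'],o['contact_force'],o['moment'])
E
```

```text
[0.51099054 0.16364525 0.28069945] [ 1.87163983  0.53957227 -2.70842728] [-0.05733376 -0.07645783 -0.0298212 ]
```

View pics/c4.png

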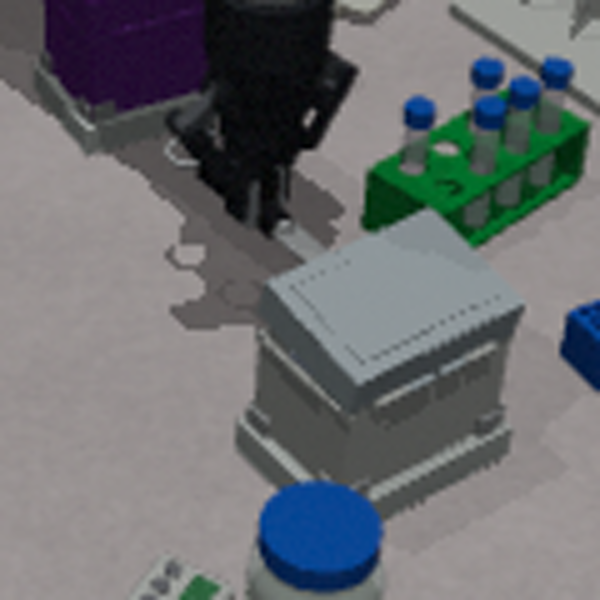

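The lid has started up, to about 0.19 rad. I follow its arc, then push from inside.

Call:
arm_command --pt "-2 0 -8 0 1" --pt "-5 0 -16 0 1" --pt "-9 0 -24 0 1" --pt "-13 0 -31 0 1" --pt "-18 0 -38 0 1" --pt "-25 0 -44 0 1" --pt "-33 0 -44 0 1" --pt "-41 0 -43 0 1" --pt "-49 0 -42 0 1" --pt "-56 0 -41 0 1" --pt "-63 0 -40 0 1" --pt "-70 0 -39 0 1" --pt "-77 0 -38 0 1" --pt "-84 0 -37 0 1" --pt "-91 0 -36 0 1" --pt "-98 0 -36 0 1" --pt "-103 0 -36 0 1" --pt "-103 0 -36 0 1"

```text
time_s: 13.25
tool_pos: [0.6135, 0.1663, 0.3152]
ee_rot: [-0.013, 1.0, -0.0, -0.001]
contact_force: [-3.7, -0.2, -2.4]
finger_gap: 0.0129
gripper_force: 120.9
```

```bash
python3 - <<'E'
from h import *
a=snap("scene","s4");b=snap("top","t4")
f=lambda q:cv2.resize(q[:,:,::-1],(400,400),interpolation=cv2.INTER_CUBIC)
cv2.imwrite("pics/c5.png",np.hstack([f(a[150:270,250:370]),f(b[100:200,150:250])]))
o=manip.get_obs();print(o['tool_pos'],o['contact_force'],o['moment'],o["finger_gap"])
E
```

```text
[0.61346999 0.16627441 0.3156291 ] [-5.15300237  0.43952118 -2.32725314] [-0.09512027  1.16835114 -0.08624444] 0.012841306625341949
```

View pics/c5.png

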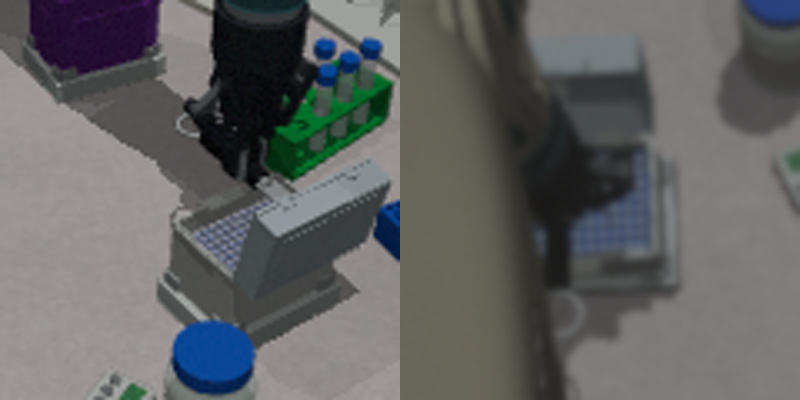

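The lid stands open with the tips showing; it looks leaned back. I push 6 mm more for margin.

Call:
arm_command --pt "-3 0 0 0 1" --pt "-6 0 0 0 1" --pt "-6 0 0 0 1" --pt "-6 0 0 0 1"

```text
time_s: 13.85
tool_pos: [0.62, 0.1665, 0.3167]
ee_rot: [-0.013, 1.0, 0.0, 0.0]
contact_force: [-3.9, -0.1, -1.9]
finger_gap: 0.0132
gripper_force: 121.0
```

```bash
python3 - <<'E'
from h import *
b=snap("top","t5")
for th in(1.57,1.65,1.75,1.85):
  c,s=np.cos(th),np.sin(th)
  w=lambda u,y,z:np.array([.634+u/1e3,.167-0.0+y/1e3,z/1e3])
  print(th,[proj("top",w(43-r*c+h*s,-61,100+r*s+h*c)).round(1).tolist()[0] for r,h in((86,0),(86,28),(0,28))])
m=min(manip.masks_of("top","lid"),key=lambda d:abs(d["location"][0]-200)+abs(d["location"][1]-130))
ys,xs=np.nonzero(m["mask"]);print(m["location"],m["score"],xs.min(),xs.max(),ys.min(),ys.max())
g=b[95:150,195:225].astype(int).mean(2).round();print(g[:, 8:16:3].T.tolist())
o=manip.get_obs();print(o['tool_pos'],o['contact_force'])
E
```

```text
1.57 [[209.6, 124.2], [209.5, 113.9], [213.3, 124.4]]
1.65 [[209.6, 121.7], [209.6, 111.7], [213.4, 124.7]]
1.75 [[209.6, 118.7], [209.8, 109.3], [213.5, 125.2]]
1.85 [[209.7, 115.9], [210.0, 107.1], [213.6, 125.7]]
[199.8, 119.3] 0.87 183 213 106 133
[[125.0, 126.0, 126.0, 125.0, 125.0, 124.0, 124.0, 125.0, 125.0, 125.0, 124.0, 123.0, 122.0, 122.0, 122.0, 122.0, 121.0, 120.0, 113.0, 98.0, 74.0, 58.0, 55.0, 57.0, 58.0, 59.0, 58.0, 59.0, 59.0, 59.0, 62.0, 69.0, 74.0, 74.0, 76.0, 83.0, 97.0, 113.0, 117.0, 98.0, 72.0, 51.0, 47.0, 53.0, 54.0, 49.0, 41.0, 34.0, 33.0, 31.0, 31.0, 35.0, 54.0, 78.0, 88.0], [126.0, 126.0, 126.0, 125.0, 126.0, 126.0, 125.0, 125.0, 124.0, 124.0, 123.0, 122.0, 122.0, 122.0, 122.0, 122.0, 122.0, 120.0, 111.0, 92.0, 69.0, 57.0, 55.0, 56.0, 58.0, 58.0, 58.0, 58.0, 58.0, 59.0, 64.0, 71.0, 75.0, 75.0, 78.0, 91.0, 110.0, 117.0, 109.0, 83.0, 55.0, 44.0, 50.0, 60.0, 63.0, 59.0, 49.0, 41.0, 38.0, 40.0, 52.0, 67.0, 82.0, 97.0, 97.0], [124.0, 123.0, 123.0, 125.0, 125.0, 125.0, 124.0, 124.0, 125.0, 125.0, 123.0, 118.0, 113.0, 109.0, 106.0, 103.0, 102.0, 100.0, 94.0, 82.0, 67.0, 58.0, 58.0, 58.0, 58.0, 58.0, 58.0, 56.0, 56.0, 57.0, 61.0, 67.0, 72.0, 73.0, 74.0, 78.0, 90.0, 102.0, 104.0, 103.0, 82.0, 59.0, 58.0, 72.0, 84.0, 83.0, 81.0, 85.0, 84.0, 83.0, 90.0, 92.0, 88.0, 93.0, 93.0]]
[0.61998857 0.16649456 0.31665802] [-3.52267926  0.7178356  -2.13999917]
```

Lid is at about 1.85 rad. I retract and raise the spatula, then measure the stand.

Call:
arm_command --pt "15 0 0 0 1" --pt "35 0 0 0 1" --pt "60 0 0 0 1" --pt "90 0 -20 0 1" --pt "120 0 -50 0 1" --pt "150 0 -90 0 1" --pt "170 0 -130 0 1" --pt "170 0 -165 0 1" --pt "170 0 -165 0 1"

```text
time_s: 15.08
tool_pos: [0.4506, 0.1623, 0.4862]
ee_rot: [-0.013, 1.0, 0.001, 0.006]
contact_force: [-0.5, -0.7, -1.6]
finger_gap: 0.013
gripper_force: 121.2
```

```bash
python3 - <<'E'
from h import *
a=snap("scene","s6");b=snap("top","t6")
A=a[180:320,165:265];B=b[75:185,290:380]
f=lambda q:cv2.resize(q[:,:,::-1],(q.shape[1]*4,q.shape[0]*4),interpolation=cv2.INTER_CUBIC)
A,B=f(A),f(B);B=np.vstack([B,np.zeros((560-440,360,3),np.uint8)])
cv2.imwrite("pics/c6.png",np.hstack([A,B]))
for c in("top","scene"):
  for n,z in(("hook_seat",.26),("hook_tip",.283),("hook_stand",0)): print(c,n,[(np.round(d["location"],1).tolist(),onz(c,d["location"],z).round(4)[:2].tolist(),round(d["score"],2)) for d in manip.tip_of(c,n)][:2])
o=manip.get_obs();print(o['tool_pos'],o['contact_force'],o["joint_positions"].round(2))
E
```

```text
top hook_seat [([337.3, 137.0], [0.6129, -0.2087], 0.84)]
top hook_tip [([345.8, 143.1], [0.5911, -0.2226], 0.85)]
top hook_stand [([320.3, 157.0], [0.6275, -0.2097], 0.78)]
scene hook_seat []
scene hook_tip [([189.1, 204.6], [0.5838, -0.2212], 0.89)]
scene hook_stand [([211.3, 292.0], [0.6276, -0.2143], 0.77)]
[0.44978511 0.16200244 0.48012313] [-0.48907017  0.59857985 -0.00152663] [ 0.21 -0.02 -0.21  1.38 -0.    0.18]
```

View pics/c6.png

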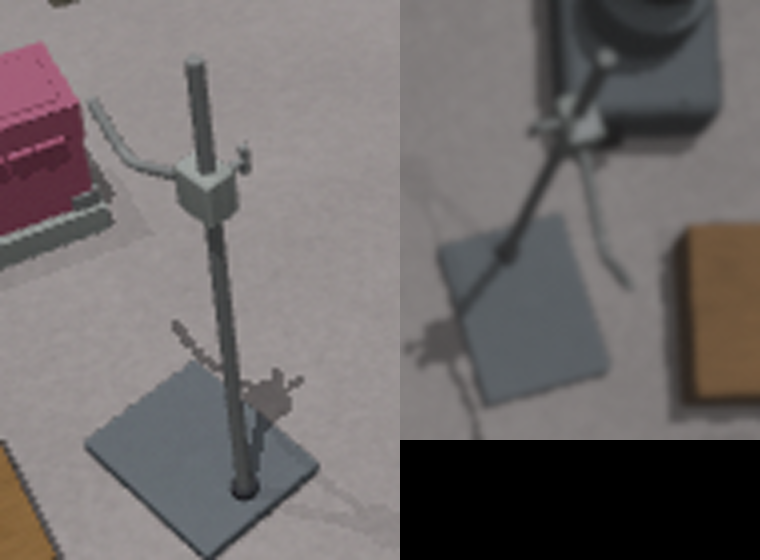

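Left (scene): rod top (195,62), rod base (243,488), hook tip (94,102). Right (top): rod base (505,255), rod top (606,58), hook tip (628,288), plus the plate corners. I fit the stand pose to these.

```bash
python3 - <<'E'
from h import *
from scipy.optimize import least_squares
pl=[(-55,50,12),(75,50,12),(75,-50,12),(-55,-50,12)]
tip=(-51,0,284)
T=[((440,250),(75,50,12)),((562,215),(75,-50,12)),((608,370),(-55,-50,12)),((488,405),(-55,50,12)),((505,255),(55,0,12)),((606,58),(55,0,372)),((628,288),tip)]
S=[((318,465),(75,50,12)),((208,558),(75,-50,12)),((85,443),(-55,-50,12)),((195,360),(-55,50,12)),((243,490),(55,0,12)),((195,62),(55,0,372)),((94,102),tip)]
D=[("top",(290+(u-400)/4-.4,75+v/4-.4),p) for (u,v),p in T]+[("scene",(165+u/4-.4,180+v/4-.4),p) for (u,v),p in S]
def w(q,p): 
    c,s=np.cos(q[2]),np.sin(q[2]);return np.array([q[0]+(c*p[0]-s*p[1])/1e3,q[1]+(s*p[0]+c*p[1])/1e3,p[2]/1e3])
f=lambda q:np.concatenate([(proj(c,w(q,p))[0]-u) for c,u,p in D])
r=least_squares(f,[.627,-.213,.26],loss="soft_l1",x_scale=[.01,.01,.05]);print(r.x,np.degrees(r.x[2]));print(r.fun.reshape(-1,2).round(1).tolist())
for n,p in(("tip",(-50,0,283)),("seat",(-18,0,260))):print(n,w(r.x,p).round(4),[proj(c,w(r.x,p)).round(1).tolist() for c in("top","scene")])
E
```

```text
[ 0.63256789 -0.21217405  0.2478224 ] 14.199177402265061
[[-0.8, -1.5], [0.0, -1.2], [1.2, 0.1], [-0.5, 0.1], [0.6, -0.9], [0.3, -0.2], [0.4, -0.3], [0.8, -0.9], [-0.4, -0.4], [-0.7, -0.8], [0.1, -0.7], [0.5, -0.1], [-0.1, -0.6], [-0.5, -0.5]]
tip [ 0.5841 -0.2244  0.283 ] [[[346.7, 146.0]], [[187.9, 205.1]]]
seat [ 0.6151 -0.2166  0.26  ] [[[340.6, 136.0]], [[197.5, 218.8]]]
```

Call:
arm_command --pt "0 0 0 10 1" --pt "0 0 0 20 1" --pt "0 0 0 30 1" --pt "0 0 0 40 1" --pt "0 0 0 50 1" --pt "0 0 0 60 1" --pt "0 0 0 70 1" --pt "0 0 0 80 1" --pt "0 0 0 90 1" --pt "0 0 0 100 1" --pt "0 0 0 110 1" --pt "0 0 0 120 1" --pt "0 0 0 130 1" --pt "0 0 0 140 1" --pt "0 0 0 150 1" --pt "0 0 0 160 1" --pt "0 0 0 167.3 1" --pt "0 0 0 167.3 1" --pt "0 0 0 167.3 1"

```text
time_s: 17.85
tool_pos: [0.4499, 0.1621, 0.481]
ee_rot: [0.992, 0.124, -0.0, 0.0]
contact_force: [-0.3, 0.4, -0.5]
finger_gap: 0.0129
gripper_force: 121.2
```

```bash
cat > rg.py <<'E'
from h import *
o=manip.get_obs();T=np.array(o["tool_pos"]);M=R.from_quat(o["ee_rot"]).as_matrix();print(T,M[:,0].round(4),o["contact_force"].round(1))
r=T+M@[.07,0,.1667];print("ring pred",r.round(4),[proj(c,r).round(1).tolist()[0] for c in("top","scene")])
tgt=np.array([.5841,-.2244,.312]);print("shift to tip (tool mm)",((tgt-r)@M*1e3).round(1))
for c in("top","scene"):
  manip.grab_frame(c)
  for n in("ring","blade_tip"):print(c,n,[(np.round(d["location"],1).tolist(),round(d["score"],2)) for d in manip.tip_of(c,n)])
E
python3 rg.py; python3 -c "
from h import *
t=manip.get_obs();M=R.from_quat(t['ee_rot']).as_matrix();p=t['tool_pos']+M@[-.101,0,.1667];print('tip pred',p,[proj(c,p).round(1) for c in('top','scene')])"
```

```text
[0.44990429 0.16205734 0.48101336] [ 9.691e-01  2.468e-01 -7.000e-04] [-0.3  0.4 -0.5]
ring pred [0.5176 0.1793 0.3143] [[169.7, 175.4], [309.9, 134.6]]
shift to tip (tool mm) [-35.2 407.6   2.3]
top ring [([169.8, 178.0], 0.94)]
top blade_tip [([187.3, 250.3], 0.82)]
scene ring [([310.8, 133.9], 0.66)]
scene blade_tip [([266.7, 117.0], 0.58)]
tip pred [0.35196118 0.13730146 0.31471667] [array([[188.3, 250.5]]), array([[266.3, 115.6]])]
```

Call:
arm_command --pt "-5 40 0 0 1" --pt "-10 90 0 0 1" --pt "-15 140 0 0 1" --pt "-20 190 0 0 1" --pt "-25 240 0 0 1" --pt "-30 290 0 0 1" --pt "-35 340 0 0 1" --pt "-35 380 0 0 1" --pt "-35 400 0 0 1" --pt "-35 408 0 0 1" --pt "-35 408 0 0 1" --pt "-35 408 0 0 1"

```text
time_s: 19.65
tool_pos: [0.5157, -0.2409, 0.4816]
ee_rot: [0.992, 0.124, -0.0, -0.0]
contact_force: [0.5, 0.0, -0.6]
finger_gap: 0.0126
gripper_force: 121.2
```

```bash
python3 rg.py; python3 - <<'E'
from h import *
a=snap("scene","s7");b=snap("top","t7")
f=lambda q:cv2.resize(q[:,:,::-1],(400,400),interpolation=cv2.INTER_CUBIC)
cv2.imwrite("pics/c7.png",np.hstack([f(a[160:230,150:220]),f(b[100:170,310:380])]))
E
```

```text
[ 0.51574733 -0.24089258  0.48155605] [ 0.9692  0.2464 -0.    ] [ 0.5  0.  -0.6]
ring pred [ 0.5836 -0.2236  0.3149] [[349.6, 142.4], [186.3, 194.2]]
shift to tip (tool mm) [0.3 0.9 2.9]
top ring [([346.9, 142.3], 0.68)]
top blade_tip []
scene ring [([186.8, 194.0], 0.62), ([323.3, 240.1], 0.57), ([209.0, 292.8], 0.26)]
scene blade_tip []
```

View pics/c7.png

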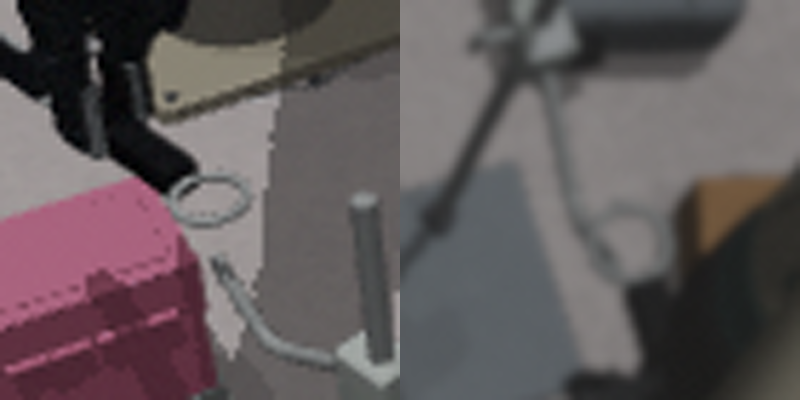

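The ring is centred over the hook tip (top crop: ring (632,243), tip (610,258), which agrees with the predicted parallax). I lower it along the upturned bar.

Call:
arm_command --pt "0 1 10 0 1" --pt "0 1 20 0 1" --pt "0 1 28 0 1" --pt "1 1 33 0 1" --pt "4 1 37 0 1" --pt "8 1 41 0 1" --pt "12 1 45 0 1" --pt "15 1 49 0 1" --pt "17 1 51 0 1" --pt "17 1 51 0 1"

```text
time_s: 21.3
tool_pos: [0.5327, -0.2388, 0.4302]
ee_rot: [0.992, 0.124, -0.0, -0.0]
contact_force: [0.8, -1.1, -0.4]
finger_gap: 0.0127
gripper_force: 121.2
```

```bash
python3 rg.py; python3 - <<'E'
from h import *
a=snap("scene","s8");b=snap("top","t8")
f=lambda q:cv2.resize(q[:,:,::-1],(400,400),interpolation=cv2.INTER_CUBIC)
cv2.imwrite("pics/c8.png",np.hstack([f(a[175:225,165:215]),f(b[115:165,325:375])]))
E
```

```text
[ 0.53271737 -0.23878949  0.4301679 ] [ 9.695e-01  2.452e-01 -3.000e-04] [ 0.8 -1.1 -0.4]
ring pred [ 0.6005 -0.2216  0.2634] [[343.3, 141.5], [192.8, 214.9]]
shift to tip (tool mm) [-16.6  -1.3 -48.5]
top ring [([341.6, 140.7], 0.49)]
top blade_tip []
scene ring [([190.6, 218.7], 0.74)]
scene blade_tip []
```

View pics/c8.png

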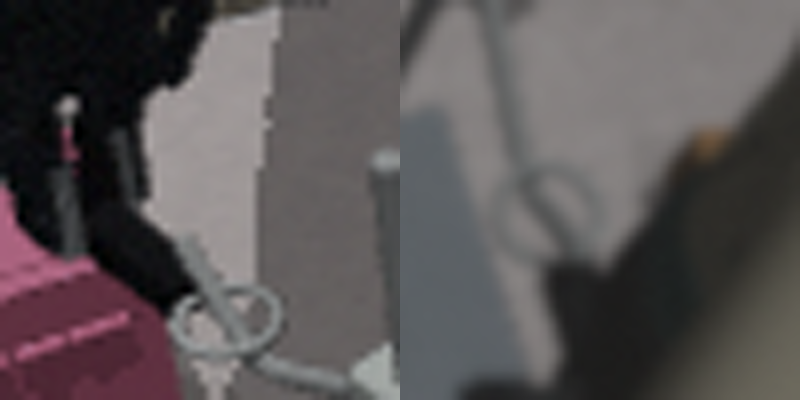

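The hook's tip now passes up through the ring (scene crop (230,320), top crop (548,215)). With a soft grip I lower the handle so the spatula starts pitching about the hook.

Call:
arm_command --pt "0 0 0 0 1" --pt "0 0 3 0 1" --pt "0 0 6 0 1" --pt "0 0 10 0 1" --pt "1 0 14 0 1" --pt "2 0 18 0 1" --pt "3 0 22 0 1" --pt "3 0 26 0 1" --pt "4 0 29 0 1" --pt "4 0 29 0 1" --force 20

```text
time_s: 22.95
tool_pos: [0.5379, -0.2386, 0.4047]
ee_rot: [0.992, 0.123, 0.004, 0.002]
contact_force: [-1.3, 1.1, 9.0]
finger_gap: 0.0125
gripper_force: 122.1
```

Call:
arm_command --pt "0 0 0 0 0.6" --pt "0 0 0 0 0.4" --pt "0 0 0 0 0.3" --pt "0 0 0 0 0.2" --pt "0 0 0 0 0.1" --pt "0 0 0 0 0.1" --pt "0 0 0 0 0.1" --pt "0 0 0 0 0.1" --force 20

```text
time_s: 23.95
tool_pos: [0.5365, -0.2379, 0.4014]
ee_rot: [0.992, 0.123, 0.0, 0.0]
contact_force: [0.5, -0.0, 0.2]
finger_gap: 0.077
gripper_force: 0.0
```

```bash
python3 - <<'E'
from h import *
a=snap("scene","s9")
cv2.imwrite("pics/c9.png",cv2.resize(a[170:310,130:270,::-1],(560,560),interpolation=cv2.INTER_CUBIC))
o=manip.get_obs();print(o['tool_pos'],o['contact_force'],o["finger_gap"],o["time_s"])
E
```

```text
[ 0.53651613 -0.23789876  0.40146748] [-0.61230789  0.37951798 -0.45319139] 0.07692896748181034 24.0
```

View pics/c9.png

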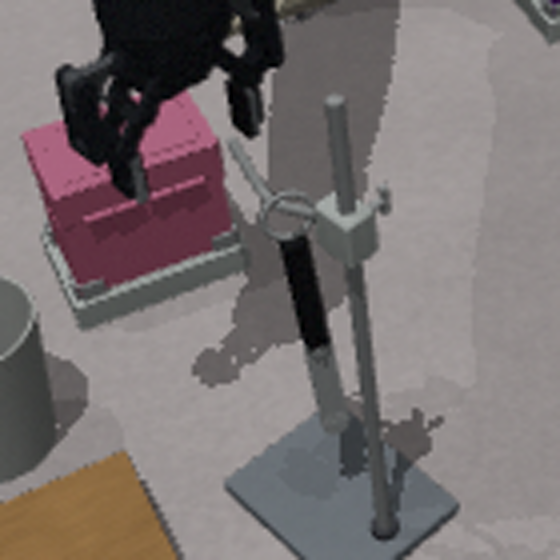

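The spatula hangs by its ring on the hook, with the ring at crop (285,215) and the blade down at (335,415). I retract up and back, then wait for the swinging to stop.

Call:
arm_command --pt "-8 0 -5 0 0.1" --pt "-30 0 -30 0 0.1" --pt "-60 0 -70 0 0.1" --pt "-90 0 -110 0 0.1" --pt "-110 0 -140 0 0.1" --pt "-110 0 -140 0 0.1" --pt "-110 0 -140 0 0.1" --pt "-110 0 -140 0 0.1" --pt "-110 0 -140 0 0.1" --pt "-110 0 -140 0 0.1" --pt "-110 0 -140 0 0.1" --pt "-110 0 -140 0 0.1" --pt "-110 0 -140 0 0.1" --pt "-110 0 -140 0 0.1" --pt "-110 0 -140 0 0.1" --pt "-110 0 -140 0 0.1" --pt "-110 0 -140 0 0.1" --pt "-110 0 -140 0 0.1" --pt "-110 0 -140 0 0.1" --pt "-110 0 -140 0 0.1"

```text
time_s: 26.5
tool_pos: [0.4298, -0.2648, 0.5414]
ee_rot: [0.992, 0.123, 0.0, 0.0]
contact_force: [0.4, 0.6, -0.1]
finger_gap: 0.077
gripper_force: 0.0
```

Call:
arm_command --pt "0 0 0 0 0.1" --pt "0 0 0 0 0.1" --pt "0 0 0 0 0.1" --pt "0 0 0 0 0.1" --pt "0 0 0 0 0.1" --pt "0 0 0 0 0.1" --pt "0 0 0 0 0.1" --pt "0 0 0 0 0.1" --pt "0 0 0 0 0.1" --pt "0 0 0 0 0.1" --pt "0 0 0 0 0.1" --pt "0 0 0 0 0.1" --pt "0 0 0 0 0.1" --pt "0 0 0 0 0.1" --pt "0 0 0 0 0.1" --pt "0 0 0 0 0.1" --pt "0 0 0 0 0.1" --pt "0 0 0 0 0.1" --pt "0 0 0 0 0.1" --pt "0 0 0 0 0.1"

```text
time_s: 29.0
tool_pos: [0.4299, -0.2649, 0.5414]
ee_rot: [0.992, 0.123, 0.0, 0.0]
contact_force: [-0.2, -0.2, -0.3]
finger_gap: 0.0765
gripper_force: 0.0
```

```bash
python3 - <<'E'
from h import *
prev=None
for i in range(8):
    a=snap("scene","s10")
    g=a[210:300,180:240].astype(int)
    if prev is not None: print(np.abs(g-prev).max(),end=" ")
    prev=g
for n in("ring","blade_tip"):print(n,[(np.round(d["location"],1).tolist(),round(d["score"],2)) for d in manip.tip_of("scene",n)])
A=a[170:310,140:250];B=a[150:270,250:370]
f=lambda q:cv2.resize(q[:,:,::-1],(400,500),interpolation=cv2.INTER_CUBIC)
cv2.imwrite("pics/c10.png",np.hstack([f(A),f(B)]))
print(manip.get_obs()["time_s"])
E
```

```text
40 40 42 40 43 39 35 ring [([202.5, 222.1], 0.76), ([151.9, 319.2], 0.71)]
blade_tip [([207.7, 272.5], 0.67)]
29.5
```

View pics/c10.png

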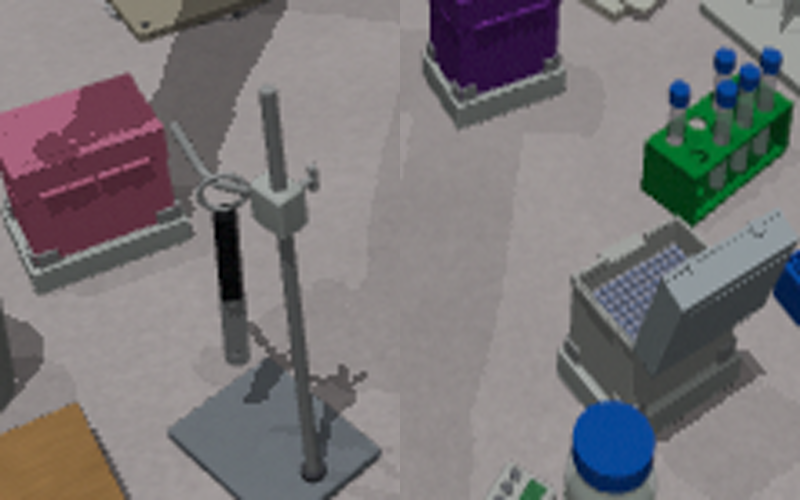

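The spatula hangs on the hook and the lid leans back, open. I wait longer for the swing to settle.

Call:
arm_command --pt "0 0 0 0 0.1" --pt "0 0 0 0 0.1" --pt "0 0 0 0 0.1" --pt "0 0 0 0 0.1" --pt "0 0 0 0 0.1" --pt "0 0 0 0 0.1" --pt "0 0 0 0 0.1" --pt "0 0 0 0 0.1" --pt "0 0 0 0 0.1" --pt "0 0 0 0 0.1" --pt "0 0 0 0 0.1" --pt "0 0 0 0 0.1" --pt "0 0 0 0 0.1" --pt "0 0 0 0 0.1" --pt "0 0 0 0 0.1" --pt "0 0 0 0 0.1" --pt "0 0 0 0 0.1" --pt "0 0 0 0 0.1" --pt "0 0 0 0 0.1" --pt "0 0 0 0 0.1"

```text
time_s: 32.0
tool_pos: [0.4299, -0.2648, 0.5414]
ee_rot: [0.992, 0.123, -0.0, -0.0]
contact_force: [-0.6, 0.2, -0.5]
finger_gap: 0.0767
gripper_force: 0.0
```

Call:
arm_command --pt "0 0 0 0 0.1" --pt "0 0 0 0 0.1" --pt "0 0 0 0 0.1" --pt "0 0 0 0 0.1" --pt "0 0 0 0 0.1" --pt "0 0 0 0 0.1" --pt "0 0 0 0 0.1" --pt "0 0 0 0 0.1" --pt "0 0 0 0 0.1" --pt "0 0 0 0 0.1" --pt "0 0 0 0 0.1" --pt "0 0 0 0 0.1" --pt "0 0 0 0 0.1" --pt "0 0 0 0 0.1" --pt "0 0 0 0 0.1" --pt "0 0 0 0 0.1" --pt "0 0 0 0 0.1" --pt "0 0 0 0 0.1" --pt "0 0 0 0 0.1" --pt "0 0 0 0 0.1"

```text
time_s: 34.5
tool_pos: [0.4299, -0.2648, 0.5414]
ee_rot: [0.992, 0.123, 0.0, 0.0]
contact_force: [0.7, 0.6, -0.5]
finger_gap: 0.0767
gripper_force: 0.0
```

```bash
python3 - <<'E'
from h import *
F=[cv2.GaussianBlur(manip.grab_frame("scene"),(5,5),0).astype(int) for i in range(14)]
d=lambda i,j,r:np.abs(F[i][r]-F[j][r]).max()
sp=np.s_[225:276,195:215];st=np.s_[195:245,150:185]
print([(d(0,i,sp),d(0,i,st)) for i in range(1,14)],manip.get_obs()["time_s"])
E
```

```text
[(np.int64(4), np.int64(2)), (np.int64(4), np.int64(2)), (np.int64(4), np.int64(2)), (np.int64(3), np.int64(2)), (np.int64(3), np.int64(2)), (np.int64(3), np.int64(2)), (np.int64(4), np.int64(1)), (np.int64(3), np.int64(2)), (np.int64(3), np.int64(2)), (np.int64(3), np.int64(2)), (np.int64(3), np.int64(2)), (np.int64(3), np.int64(2)), (np.int64(3), np.int64(2))] 35.2
```

The spatula is still. Handing in.

```bash
python3 -c "
from cell import manip
print(manip.hand_in())"
```

```text
the job is handed in; nothing more can be done
None
```

I handed the job in at about 35 s: the lid was open past upright at about 1.85 rad, the spatula was hanging still by its ring on the hook, and the gripper was clear; no verdict was returned.

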